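Find the rot in a sash rail with a spring-pin tester and lay the patch on it

TASK

Find out where the bottom rail of this old window is rotten: with the spring-pin tester, test all three bare spots, each time pressing straight down until the foot of the tester sits fully on the wood, but gently, without bruising the wood. Then hang the tester back in its block and lay the loose wooden patch flat over the spot where the pin sank deepest, along the rail. Keep off the glass and leave the other things on the bench where they are.

Things in the scene. Friction and masses are not known exactly. Their poses are not given: they have to be found in the camera images.
- bearers: the two timber bearers fixed on the bench, on which the window lies flat and held by cleats. Origin: on the bench under the middle of the window's bottom rail (the side nearest the robot: 90 mm wide, 420 mm long, 44 mm thick, painted white); x across the rail towards the glass, y along it (left seen from the robot), z up. Slips of unknown thickness pack the window up
- spot_left (a point): the left one of the three bare spots on the bottom rail, 120 mm to +y of the rail's middle: a 44 mm square scraped to bare wood, level with the rail's painted face. The point is its middle, right in x and y; z is that of the thinnest packing (62 mm over the bench): the real face, level, is 0 to 16 mm higher. The old wood bruises if the tester presses on it with over 20 N
- spot_middle (a point): the middle one of the three bare spots on the bottom rail, at the rail's middle: a 44 mm square scraped to bare wood, level with the rail's painted face. The point is its middle, right in x and y; z is that of the thinnest packing (62 mm over the bench): the real face, level, is 0 to 16 mm higher. The old wood bruises if the tester presses on it with over 20 N
- spot_right (a point): the right one of the three bare spots on the bottom rail, 120 mm to -y of the rail's middle: a 44 mm square scraped to bare wood, level with the rail's painted face. The point is its middle, right in x and y; z is that of the thinnest packing (62 mm over the bench): the real face, level, is 0 to 16 mm higher. The old wood bruises if the tester presses on it with over 20 N
- hole_left (a joint): how deep the pin's hole in the wood at the middle of the left spot is now, in m: 0 = untouched. It follows the pin's tip down and stays when the pin is taken away
- hole_middle (a joint): how deep the pin's hole in the wood at the middle of the middle spot is now, in m: 0 = untouched. It follows the pin's tip down and stays when the pin is taken away
- hole_right (a joint): how deep the pin's hole in the wood at the middle of the right spot is now, in m: 0 = untouched. It follows the pin's tip down and stays when the pin is taken away
- tester: spring-pin tester, upright hand tool, 137 mm, 270 g, hanging in its block. Origin: middle of its flat rubber foot (22 mm wide; gives 1 mm per 10 N), z up. From the foot up: barrel 22 mm wide to 44 mm; collar 38 mm wide, 44 to 52; thin neck 52 to 82 with brass reading ring; black handle 26 x 26 mm square (sides along x, y), 82 to 137, to be gripped. A 4 mm pin stands 16 mm out below the foot
- pin (a joint): how far the spring pin is pushed up into the tester, m: 0 = 16 mm out, 0.016 = level with the foot; 1 N to start, 0.5 N more per mm. The brass ring on the neck rises with it. With the foot on the wood, the rest of the 16 mm is sunk in the wood: about 3.5 mm if sound (pin force 7 N), 6 if weathered (6 N), 12.5 if rotten (2.7 N); one spot is of each kind
- stand: the tester's block: dark wood, 70 x 70 x 72 mm high, fixed, with a 27 mm round hole (64 mm deep, 3 mm chamfer) in the middle of its top. Origin: middle of its underside, z up. The tester hangs with its barrel in the hole and its collar on the block's top: its foot is then 28 mm above the bench
- patch: the patch, a plain light softwood block 90 x 50 x 20 mm, 50 g, lying flat and loose on the bench. Origin: middle of its underside; x along its 90 mm, y along its 50 mm, z up
- cork_block: bystander: cork sanding block 65 x 110 x 30 mm; origin middle of its underside
- filler_tin: bystander: tin of filler, 74 mm across, 100 mm high; origin middle of its underside
- scraper: bystander: paint scraper, 240 mm long, lying flat; origin at its middle on the bench
- stay: bystander: white iron casement stay with a curled end, 190 mm long, lying flat; origin near its middle on the bench
Things that resemble listed ones, but are neither listed nor needed, are in the scene too. Of the things that look like the tester, the middle-sized one is meant.

How it is judged (in metres and radians):
At the end, for the whole second after the job is handed in: Pin holes over 2.8 mm deep in all three spots, over 10.5 mm in the rotten one. Patch still, flat on the rail, centred within 15 mm on that deepest hole, its length along the rail within 0.2 rad. Tester hanging still in its block, collar on the block within 6 mm, centred within 8 mm, upright (value of joint each of hole_left, hole_middle, hole_right above 0.0028 m and ((value of joint hole_left above 0.0105 m and horizontal distance between patch and spot_left below 0.015 m) or (value of joint hole_middle above 0.0105 m and horizontal distance between patch and spot_middle below 0.015 m) or (value of joint hole_right above 0.0105 m and horizontal distance between patch and spot_right below 0.015 m)) and z of patch in the frame of bearers between 0.058 and 0.082 m and angle between patch's own z axis and vertical below 0.1 rad and angle between the x axis of patch and the y axis of bearers, either way round below 0.2 rad and linear speed of each of patch, tester below 0.02 m/s and horizontal distance between tester and stand below 0.008 m and angle between tester's own z axis and vertical below 0.12 rad and z of tester in the frame of stand between 0.022 and 0.034 m); the robot touches nothing.
It fails at once if the wood is bruised: the tester is pressed on the window frame with more than 20 N (contact force between tester and rail_c0 above 20 N).
It fails at once if the glass is loaded with more than 4 N (contact force between glass_c0 and anything else above 4 N).
It fails at once if a bystander (cork block, filler tin, scraper, stay) is moved more than 30 mm (distance of any of cork_block, filler_tin, scraper, stay from where it was at the start of the episode above 0.03 m).
It also fails if it takes over 72 s, if anything falls off the work surface, if the arm or the gripper's body presses on something with over 40 N, if the wrist force passes 120 N, or if a joint passes its speed limit or range.

ROBOT

A 6-joint arm with a two-finger parallel gripper is mounted at the origin on the work surface. World frame = base frame: x ahead of the robot, y to its left, z up, the work surface at z = 0. Lengths are in mm, angles in rad, forces in N, time in s.
With the tool pointing down it reaches from about 250 to 850 mm from the base axis. Payload 12.5 kg.
Tool frame: the origin (TCP) lies on the centre line of the jaws, within the pads' length; the fingertips stand 19 mm ahead of it and the grasp point (between the pads) is the TCP (arm.tip_extent is the distance from the TCP to the fingertips, in mm); z points along the fingers, y is the line along which they close (so a half turn about z gives the same grasp; the last joint's range is limited). The gripper opens to 93 mm and grips with 3 to 60 N. Pads are 15 mm wide; open, the fingers measure 128 mm over their backs; the gripper's body (75 mm by 188 mm) begins 65 mm behind the grasp point.
Start: joints at [-1.308, 0.351, 1.652, -0, 1.139, -0.085], TCP at [187.475, -517.047, 237.633] pointing down, gripper open.
Joint ranges: [-2.75, 2.75], [-0.79, 2.1], [0.01, 2.65], [-1.57, 4.71], [0.07, 3.14], [-2.87, 2.87]. Speed limits (rad/s): [2.22, 2.22, 2.79, 3.14, 3.14, 3.14].

INTERFACE

Orientations are given as a unit quaternion [w, x, y, z].
In Python, from plant import readout, eyes, ticket, arm gives the robot as it stands.
- The arm moves only by the tool carry_out, never from a script. Its arguments are lists of equal length, an entry for each row: "fingers": the finger opening in mm, from 0 to 93; "travel": the shift along the tool's x, y, z in mm, a list of three; "turn": the turn, a rotation vector about the tool's x, y, z in rad, a list of three. In form: {"fingers": [fingers, ...], "travel": [[dx, dy, dz], ...], "turn": [[ax, ay, az], ...]}. A call has 1 to 12 rows; each row is the pose to reach, as a shift and turn from the pose commanded when the call began, along the tool's axes at that moment; what a row does not reach only later rows make up. A row lasts 1/8 s, in which the tool goes at most 62.5 mm and 10.7 degrees, less where a joint would pass 70% of its speed; a pose out of reach is approached as far as the arm can. A call with a gripper value outside its range is refused whole. The fingers move at their own pace and stop on an object; "squeeze" is the grip in N (left out, the last holds). Time passes only in rows, so rows that repeat a pose let the fingers close. It gives the time, the measured TCP pose, the force, the opening and the grip force at its end, in the units of the state.
- readout.sense(): the state, without advancing time (a new reading comes with each control period).
- eyes.camera(name): name is "scene" or "top" or "wrist"; returns the picture (400x640x3 uint8, blue, green, red); there is no depth.
- eyes.camera_model(name): a dict with "fx", "fy", "cx", "cy" (pixels), "R" (3x3) and "t" (3): a world point X has camera coordinates R X + t. Camera axes: x right, y down, z forward; pixel columns grow to the right and rows downward; lengths in mm; the calibration is good to about 2 mm. A picture is of the moment at which its call begins: read the wrist's pose just before it. camera_model takes no time and is no camera call; for the wrist camera it gives the pose at the moment of the call.
- ticket.finish_job(): hands the job in; it is judged then, once.
Trained networks look in the newest picture that a camera, given by its name, has taken for a name from the list of things; names that differ only in an ending like _2 or _b are one class to them, and where a whole thing is asked for, a point or a joint stands for the part that bears it (a point fixed in the world has none). Each returns a list of dicts, best first, with "p" (0 to 1); they miss things now and then, are a little off and sometimes report something else, mostly with a low value. They report only what shows in the picture. A call takes as long as a camera call. They do not tell look-alikes from the thing itself.
- eyes.boxes_of(camera, query): "box" ([centre column, centre row, width, height] in pixels, round what is visible of it).
- eyes.regions_of(camera, query): "mask" (400x640 bool, what is visible of it) and "box" ([centre column, centre row, width, height] in pixels, round what is visible of it).
- eyes.pinpoint(camera, query): "xy" ([column, row] in pixels: a listed point, or the origin of a listed thing).
The state is a dict: "t": time; "joints": joint angles; "qd": joint speeds; "joint_torque": joint torques, N m; "position": TCP position; "tool_rot": TCP orientation; "contact_force": force on the tool from outside, world axes, zero at the start; "torque": the same for the moment, N m; "grip_width": opening from 0.0 (shut) to 1.0 (fully open); "finger_force": force on a finger pad.
Only numpy, scipy, OpenCV 4.12 (cv2) and the standard library are available. Lean on these libraries where they do the work, as an engineer would, in place of code of your own. Each camera call takes 0.05 s, during which the arm holds its last target. There are 200 camera calls.

## Working session

There is one attempt and no reset: what is moved stays moved. The work goes in short steps, Python scripts to look and compute and a tool call to move; the robot and the scene stay as the last step left them, time stands still between calls to the robot, and variables do not carry over. Pictures are saved under pics/ and viewed, at most 10 in all, crops included, and the job is handed in when it is done.

Besides the shell and the picture viewer there is one more tool, called as name(argument=value, ...), one argument or row to a line, values as JSON. carry_out: Moves the arm, as the interface text tells. Its arguments: {"type":"object","properties":{"fingers":{"type":"array","items":{"type":"number"}},"travel":{"type":"array","items":{"type":"array","items":{"type":"number"}}},"turn":{"type":"array","items":{"type":"array","items":{"type":"number"}}},"squeeze":{"type":"number"}},"required":["fingers","travel","turn"]}

```bash
mkdir -p pics
cat > h.py <<'E'
import numpy as np, cv2
from plant import readout, eyes, ticket, arm
def ray(cam,px):
    m=eyes.camera_model(cam);R=np.array(m["R"]);t=np.array(m["t"])
    d=R.T@np.array([(px[0]-m["cx"])/m["fx"],(px[1]-m["cy"])/m["fy"],1]);return -R.T@t,d
def at(cam,px,z):
    c,d=ray(cam,px);return (c+d*(z-c[2])/d[2]).round(1)
def proj(cam,X):
    m=eyes.camera_model(cam);p=np.array(m["R"])@np.array(X,float)+np.array(m["t"]).ravel()
    return np.array([m["fx"]*p[0]/p[2]+m["cx"],m["fy"]*p[1]/p[2]+m["cy"]]).round(1)
E
python3 - <<'E'
from h import *
a={}
for c in("scene","top"):
    a[c]=eyes.camera(c); cv2.imwrite(f"pics/{c}.png",a[c]); print(c,ray(c,(320,200)), eyes.camera_model(c)["fx"])
    for q in("tester","stand","patch","bearers","spot_left","spot_middle","spot_right","cork_block","filler_tin","scraper","stay"):
        print(q,[(np.round(r["xy"]).tolist(),round(r["p"],2)) for r in eyes.pinpoint(c,q)[:4]],[np.round(r["box"]).tolist() for r in eyes.boxes_of(c,q)[:4]] )
print(readout.sense())
E
```

```text
scene (array([1066.20337792,  626.48782287, 1013.12659657]), array([-0.44331968, -0.50225857, -0.74246344])) 446.84787570098666
tester [([397.0, 232.0], 0.75), ([432.0, 225.0], 0.68), ([417.0, 258.0], 0.63)] [[438.0, 203.0, 27.0, 58.0], [420.0, 243.0, 8.0, 32.0]]
stand [([394.0, 234.0], 0.92)] [[397.0, 231.0, 36.0, 41.0]]
patch [] [[302.0, 164.0, 32.0, 22.0]]
bearers [] [[185.0, 322.0, 142.0, 144.0]]
spot_left [] [[187.0, 324.0, 147.0, 140.0]]
spot_middle [] [[185.0, 322.0, 148.0, 140.0]]
spot_right [] [[185.0, 324.0, 145.0, 142.0]]
cork_block [([352.0, 202.0], 0.82)] [[350.0, 201.0, 35.0, 36.0], [187.0, 323.0, 150.0, 138.0]]
filler_tin [([245.0, 136.0], 0.79)] [[248.0, 127.0, 24.0, 34.0]]
scraper [([446.0, 321.0], 0.63)] [[444.0, 327.0, 71.0, 70.0]]
stay [([219.0, 161.0], 0.76), ([448.0, 322.0], 0.36)] [[220.0, 161.0, 53.0, 33.0], [185.0, 323.0, 144.0, 136.0]]
top (array([ 425.96058078,  -12.91598353, 1108.13798406]), array([ 0.06148561, -0.00763777, -0.99847174])) 391.879414018552
tester [([229.0, 265.0], 0.88), ([244.0, 240.0], 0.74), ([212.0, 243.0], 0.44)] [[230.0, 252.0, 19.0, 
[... 633 characters left out ...]
't': 2.3, 'joints': array([-1.30758630e+00,  3.50677575e-01,  1.65178081e+00,  1.53657921e-05,
        1.13907841e+00, -8.45884254e-02]), 'qd': array([ 0.00149134,  0.00034322,  0.00154857,  0.00038043, -0.00030952,
        0.00089295]), 'joint_torque': array([ 1.80149615e-03, -4.97241604e+01, -2.85476714e+01,  7.01176585e-02,
        2.22296332e-02, -3.15306079e-05]), 'position': array([ 187.48969665, -517.05816574,  237.65215297]), 'tool_rot': array([2.71959486e-05, 9.84918151e-01, 1.73020907e-01, 9.44136019e-06]), 'contact_force': array([-0.46113878, -0.50208353, -0.80427609]), 'torque': array([-0.02535782, -0.01194832, -0.0017622 ]), 'finger_force': 0.0, 'grip_width': 0.9993720648136865}
```

View images.

View pics/scene.png

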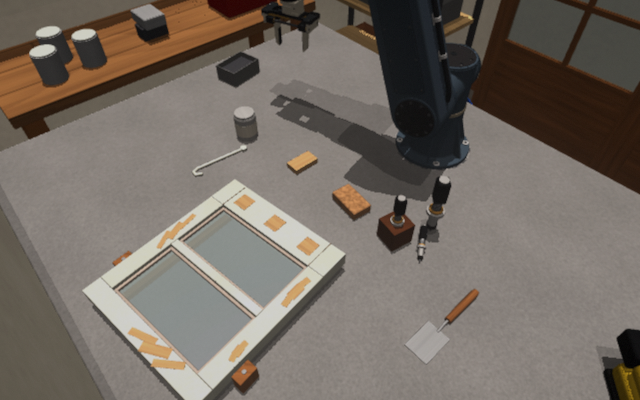

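View pics/top.png

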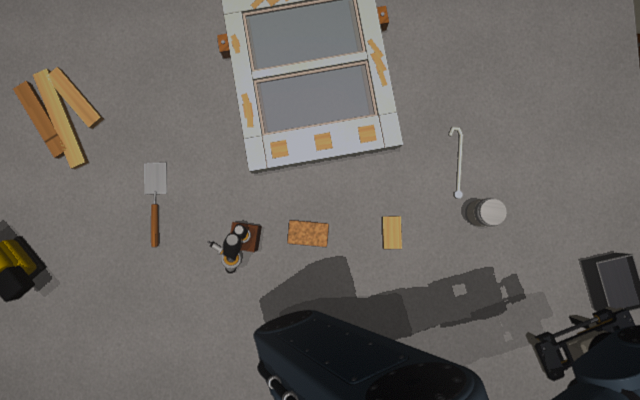

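Run:
```python
from h import *
S=cv2.imread("pics/scene.png");T=cv2.imread("pics/top.png")
def blob(im,x,y,r,lo=90):
    h=cv2.cvtColor(im,cv2.COLOR_BGR2HSV)
    m=((h[...,1]>lo)&(h[...,0]<25)&(h[...,2]>90)).astype(np.uint8)
    n,l,s,c=cv2.connectedComponentsWithStats(m)
    k=l[y,x]; cn=max(cv2.findContours((l==k).astype(np.uint8),0,2)[0],key=cv2.contourArea)
    return c[k],s[k][2:],cv2.minAreaRect(cn),cn
def tri(ps,pt):
    c1,d1=ray("scene",ps);c2,d2=ray("top",pt)
    s=np.linalg.lstsq(np.c_[d1,-d2],c2-c1,rcond=None)[0]
    return ((c1+d1*s[0]+c2+d2*s[1])/2).round(1),np.linalg.norm(c1+d1*s[0]-c2-d2*s[1]).round(1)
for n,(s,t) in dict(left=((308,245),(279,149)),mid=((274,223),(323,141)),right=((244,202),(367,134))).items():
    a=blob(S,*s,0);b=blob(T,*t,0);print(n,a[0],a[1],b[0],b[1],tri(a[0],b[0]),at("top",b[0],62),at("top",b[0],78))
a=blob(T,391,231,0);print("patch",a[:3],at("top",a[0],20),[at("top",p,20)[:2] for p in cv2.boxPoints(a[2])])
print("stand",at("top",(246,238),72)) 
print("cork",[at("top",p,30)[:2] for p in((288,219),(328,245))])
o=np.hstack([cv2.resize(S[160:270,370:470],(400,440),interpolation=2),cv2.resize(T[205:285,200:273],(400,440),interpolation=2)])
cv2.imwrite("pics/crop.png",o)
```

```text
left [307.49528302 245.71698113] [ 22  18 212] [278.86554622 148.60084034] [ 17  18 238] (array([631.9,  85.7,  67.2]), np.float64(0.8)) [632.7  86.4  62. ] [629.5  84.9  78. ]
mid [274.48648649 222.68108108] [ 22  16 185] [322.94915254 141.01271186] [ 17  17 236] (array([649.1, -33.4,  66.7]), np.float64(0.4)) [649.9 -33.3  62. ] [646.5 -33.   78. ]
right [244.         201.54601227] [ 21  15 163] [366.82916667 133.3125    ] [ 18  18 240] (array([ 666.7, -152.1,   66.8]), np.float64(0.8)) [ 667.5 -152.5   62. ] [ 663.8 -150.3   78. ]
patch (array([391.83248731, 232.17258883]), array([ 19,  33, 591], dtype=int32), ((392.0, 232.0), (32.0, 18.0), 90.0)) [ 398.8 -216.5   20. ] [array([ 443.9, -194.1]), array([ 442.6, -243.6]), array([ 355. , -239.8]), array([ 356.2, -190.5])]
stand [394.7 177.   72. ]
cork [array([442.4,  68.2]), array([368.7, -39.6])]
```

View pics/crop.png

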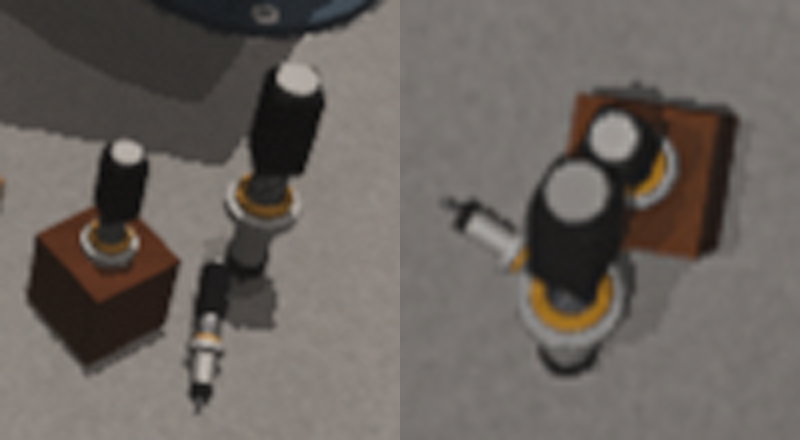

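In the crop the three tester-like things are: in the block (scene 400,210), larger standing (438,203), small lying (420,243). The one in the block is middle-sized and hangs in its block as described, so it is the tester meant.

```bash
cat >> h.py <<'E'
def tri(ps,pt,a="scene",b="top"):
    c1,d1=ray(a,ps);c2,d2=ray(b,pt)
    s=np.linalg.lstsq(np.c_[d1,-d2],c2-c1,rcond=None)[0]
    return ((c1+d1*s[0]+c2+d2*s[1])/2).round(1),np.linalg.norm(c1+d1*s[0]-c2-d2*s[1]).round(1)
from scipy.spatial.transform import Rotation as Ro
def toolR():
    q=readout.sense()["tool_rot"];return Ro.from_quat(np.r_[q[1:],q[0]])
def rel(target,yaw):
    "travel to world target and turn so that tool x has world yaw (pointing down)"
    s=readout.sense();R=toolR()
    G=Ro.from_matrix(np.c_[[np.cos(yaw),np.sin(yaw),0],[np.sin(yaw),-np.cos(yaw),0],[0,0,-1]])
    return R.inv().apply(np.array(target)-s["position"]).round(2),(R.inv()*G).as_rotvec().round(4)
E
python3 - <<'E'
from h import *
print("mid",tri((401.7,198),(238.7,229.5)),"big",tri((444.5,180),(232.5,239.5)))
c,d=ray("wrist",(320,200));print(toolR().inv().apply(c-readout.sense()["position"]),toolR().inv().apply(d),eyes.camera_model("wrist")["fx"])
print(rel((395,177,330),0))
print(toolR().as_matrix().round(3))
E
```

```text
mid (array([411.5, 183.6, 171.9]), np.float64(20.3)) big (array([367.3, 218. , 234. ]), np.float64(98.7))
[  76.43124776   -0.29005408 -145.74316342] [-0.26906977  0.00425663  0.96313832] 352.7704625168079
(array([ 431.64, -581.77,  -92.38]), array([ 1.000e-04, -0.000e+00,  3.478e-01]))
[[ 0.94   0.341  0.   ]
 [ 0.341 -0.94  -0.   ]
 [ 0.     0.    -1.   ]]
```

Run:
```python
from h import *
for c in("scene","top"):
    print(c,[(z,proj(c,(395,177,z))) for z in(0,72,108,165)],proj(c,(426,-13,0)))
for n,p in dict(capbig=(444.5,180),collarbig=(435.5,210),basebig=(431.5,227),caps=(401.7,198),collar=(397.5,221)).items(): print(n,[at("scene",p,z) for z in(0,100,165,200)])
for n,p in dict(capbig=(232.5,239.5),collarbig=(232,258.6),basebig=(230,270.5),caps=(238.7,229.5),collar=(246,236)).items(): print(n,[at("top",p,z) for z in(0,100,165,200)])
```

```text
scene [(0, array([392.1, 234.5])), (72, array([395.3, 218.4])), (108, array([396.9, 209.8])), (165, array([399.7, 195.4]))] [338.7 202.7]
top [(0, array([250.7, 237. ])), (72, array([246. , 237.9])), (108, array([243.4, 238.4])), (165, array([238.9, 239.2]))] [317.7 224.2]
capbig [array([107.5, 139.5,   0. ]), array([202.2, 187.6, 100. ]), array([263.7, 218.9, 165. ]), array([296.8, 235.7, 200. ])]
collarbig [array([229. , 200.5,   0. ]), array([311.6, 242.5, 100. ]), array([365.3, 269.8, 165. ]), array([394.3, 284.6, 200. ])]
basebig [array([289.2, 234. ,   0. ]), array([365.9, 272.7, 100. ]), array([415.7, 297.9, 165. ]), array([442.6, 311.5, 200. ])]
caps [array([268.1, 101. ,   0. ]), array([346.9, 152.8, 100. ]), array([398.1, 186.6, 165. ]), array([425.7, 204.7, 200. ])]
collar [array([346.1, 153.6,   0. ]), array([417.2, 200.3, 100. ]), array([463.4, 230.6, 165. ]), array([488.3, 247. , 200. ])]
capbig [array([389.3, 228.4,   0. ]), array([392.6, 206.7, 100. ]), array([394.8, 192.5, 165. ]), array([395.9, 184.9, 200. ])]
collarbig [array([336. , 230.4,   0. ]), array([344.1, 208.5, 100. ]), array([349.4, 194.2, 165. ]), array([352.2, 186.5, 200. ])]
basebig [array([303. , 236.4,   0. ]), array([314.1, 213.9, 100. ]), array([321.3, 199.3, 165. ]), array([325.2, 191.4, 200. ])]
caps [array([417. , 210.6,   0. ]), array([417.8, 190.4, 100. ]), array([418.3, 177.3, 165. ]), array([418.6, 170.2, 200. ])]
collar [array([398.1, 190.1,   0. ]), array([400.7, 171.8, 100. ]), array([402.3, 159.9, 165. ]), array([403.2, 153.5, 200. ])]
```

Run:
```python
from h import *
S=eyes.camera("scene");T=eyes.camera("top")
o=np.hstack([cv2.resize(S[160:270,370:470],(400,440),interpolation=2),cv2.resize(T[205:285,200:273],(400,440),interpolation=2)])
cv2.imwrite("pics/crop2.png",o)
s=readout.sense();print(s["t"],proj("top",s["position"]))
```

```text
2.4 [555.4 329.4]
```

View pics/crop2.png

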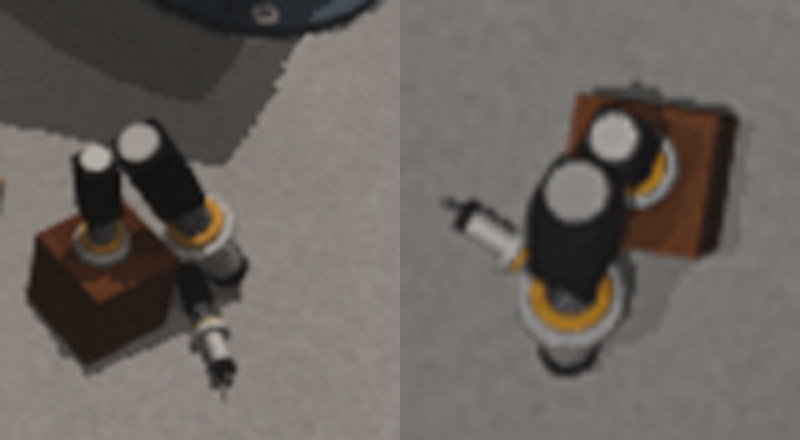

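The second look shows that the big look-alike has toppled: it now leans over the block with its cap (scene 404,195) against the tester's handle (scene 394,199). I'll clear it out first.

Run:
```python
from h import *
for n,a,b in(("capmid",(393.75,199.5),(238.7,229.5)),("ringmid",(395.2,221),(245.5,236.5)),("capbig",(404.5,195.5),(232.5,239.5)),("collarbig",(419.5,217.5),(231.5,258)),("basebig",(428,231.5),(230.2,270.5)),("pinsmall",(426,257),(209,242))): print(n,tri(a,b))
print(at("top",((575-400)/5.48+200,95/5.5+205),72),at("top",((735-400)/5.48+200,112/5.5+205),72),at("top",((700-400)/5.48+200,257/5.5+205),72))
```

```text
capmid (array([418.2, 177.1, 166.2]), np.float64(0.2))
ringmid (array([398.1, 179.8,  65.9]), np.float64(1.2))
capbig (array([394.8, 190.6, 175.3]), np.float64(0.9))
collarbig (array([342.4, 217.3,  70.1]), np.float64(2.5))
basebig (array([303.4, 236.2,  -6.8]), np.float64(3.1))
pinsmall (array([385. , 293. ,   4.2]), np.float64(2.4))
[437.1 213.8  72. ] [426.9 136.5  72. ] [358.2 154.4  72. ]
```

```bash
python3 -c "
from h import *
print(rel((379,199,260),2.69))"
```

```text
(array([ 424.1 , -607.88,  -22.35]), array([ 0.    , -0.    , -2.3422]))
```

carry_out(
  fingers=[93,93,93,93,93,93,93,93,93,93,93,93],
  travel=[
    [35,-51,-22],
    [70,-101,-22],
    [106,-152,-22],
    [141,-203,-22],
    [177,-253,-22],
    [212,-304,-22],
    [247,-355,-22],
    [283,-405,-22],
    [318,-456,-22],
    [353,-507,-22],
    [389,-557,-22],
    [424,-608,-22],
  ],
  turn=[
    [0,0,-0.18],
    [0,0,-0.36],
    [0,0,-0.54],
    [0,0,-0.72],
    [0,0,-0.9],
    [0,0,-1.08],
    [0,0,-1.26],
    [0,0,-1.44],
    [0,0,-1.62],
    [0,0,-1.8],
    [0,0,-1.98],
    [0,0,-2.16],
  ],
)

```text
t: 3.9
position: [379.0, 201.4, 259.9]
tool_rot: [0.0, 0.309, 0.951, 0.0]
contact_force: [0.8, -0.7, 0.3]
grip_width: 1.0
finger_force: 0.0
```

Run:
```python
from h import *
s=readout.sense();print(s["t"],s["position"],rel((379,199,260),2.69),rel((379,199,145),2.69))
W=eyes.camera("wrist");cv2.imwrite("pics/w1.png",W)
for X in((395,191,175),(379,199,145),(418,177,166),(303,236,0)):print(proj("wrist",X))
```

```text
3.9 [379.04001876 201.42166128 259.87497645] (array([-1.39, -1.98, -0.13]), array([ 0.0006,  0.0007, -0.1757])) (array([ -1.32,  -2.06, 114.87]), array([ 0.0006,  0.0007, -0.1757]))
[311.5 245.2]
[308.5 208.7]
[314.4 273.7]
[298.4  97.9]
```

View pics/w1.png

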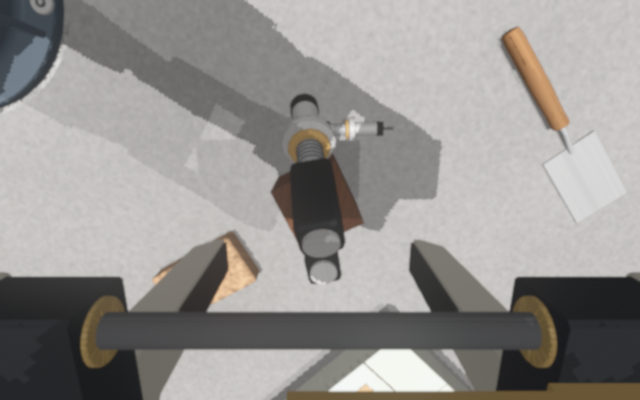

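carry_out(
  fingers=[93,93,93,93,93,40,20,20,20,20,20],
  travel=[
    [-1,-2,30],
    [-1,-2,60],
    [-1,-2,90],
    [-1,-2,115],
    [-1,-2,115],
    [-1,-2,115],
    [-1,-2,115],
    [-1,-2,115],
    [-1,-2,115],
    [-1,-2,115],
    [-1,-2,115],
  ],
  turn=[
    [0,0,-0.1],
    [0,0,-0.176],
    [0,0,-0.176],
    [0,0,-0.176],
    [0,0,-0.176],
    [0,0,-0.176],
    [0,0,-0.176],
    [0,0,-0.176],
    [0,0,-0.176],
    [0,0,-0.176],
    [0,0,-0.176],
  ],
  squeeze=25,
)

```text
t: 5.32
position: [378.5, 196.9, 144.7]
tool_rot: [0.0, 0.227, 0.974, 0.0]
contact_force: [0.3, 1.5, -0.1]
grip_width: 0.406
finger_force: 0.3
```

```bash
python3 -c "
from h import *
print(rel((330,225,220),2.69), rel((230,320,220),4.69), rel((230,320,148),4.69))"
```

```text
(array([ 55.94,   3.77, -75.32]), array([ 0.0001,  0.    , -0.0062])) (array([187.64,  44.79, -75.32]), array([ 0.0000e+00,  1.0000e-04, -2.0062e+00])) (array([187.64,  44.78,  -3.32]), array([ 0.0000e+00,  1.0000e-04, -2.0062e+00]))
```

Still closing; a few more rows.

carry_out(
  fingers=[10,10,10,10],
  travel=[
    [0,0,0],
    [0,0,0],
    [0,0,0],
    [0,0,0],
  ],
  turn=[
    [0,0,0],
    [0,0,0],
    [0,0,0],
    [0,0,0],
  ],
  squeeze=30,
)

```text
t: 5.82
position: [378.2, 196.8, 144.5]
tool_rot: [-0.0, 0.227, 0.974, -0.0]
contact_force: [-3.2, 1.3, 1.5]
grip_width: 0.368
finger_force: 30.0
```

Gripped (34 mm). Pull back away from the tester, lift, then swing clear.

carry_out(
  fingers=[10,10,10,10,10,10,10,10,10,10,10,10],
  travel=[
    [10,0,-10],
    [30,2,-25],
    [56,4,-75],
    [75,10,-75],
    [95,16,-75],
    [110,22,-75],
    [125,27,-75],
    [140,33,-75],
    [155,38,-75],
    [170,42,-75],
    [188,45,-75],
    [188,45,-75],
  ],
  turn=[
    [0,0,0],
    [0,0,0],
    [0,0,-0.18],
    [0,0,-0.36],
    [0,0,-0.54],
    [0,0,-0.72],
    [0,0,-0.9],
    [0,0,-1.08],
    [0,0,-1.26],
    [0,0,-1.44],
    [0,0,-1.62],
    [0,0,-1.8],
  ],
)

```text
t: 7.32
position: [228.5, 320.7, 219.8]
tool_rot: [0.0, -0.625, 0.781, 0.0]
contact_force: [1.2, -0.3, -7.4]
grip_width: 0.371
finger_force: 30.0
```

Run:
```python
from h import *
s=readout.sense();print(s["t"],s["position"],s["joints"].round(2),s["contact_force"],rel((230,320,148),4.69))
S=eyes.camera("scene");W=eyes.camera("wrist")
cv2.imwrite("pics/c3.png",np.hstack([cv2.resize(S[130:280,350:500],(400,400),interpolation=2),cv2.resize(W,(400,250))[:, :].copy() if 0 else cv2.resize(W,(400,400))]))
```

```text
7.325 [228.5465686  320.6757655  219.84148144] [ 0.83  0.08  2.04  0.    1.01 -2.09] [ 1.1512046  -0.33209253 -7.38741268] (array([ 0.37, -1.56, 71.84]), array([-0.0002,  0.0004, -0.199 ]))
```

View pics/c3.png

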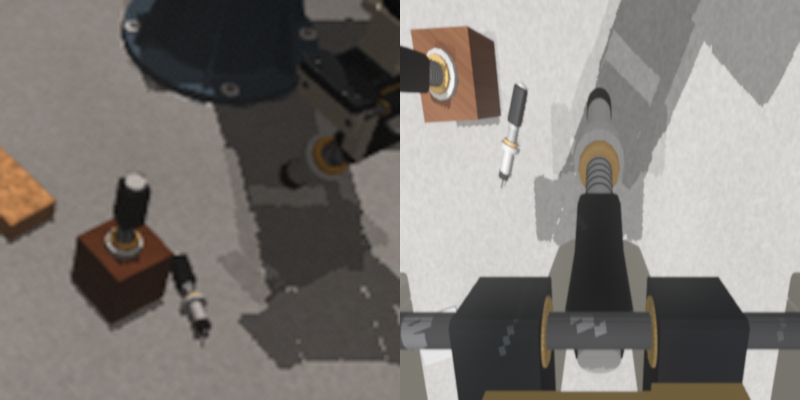

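The big one is held clear and the tester stands upright in its block again (crop 133,200). Lower the big one and release it, falling away from the block.

carry_out(
  fingers=[10,10,10,10,30,60,93,93,93,93,93],
  travel=[
    [0,-1,30],
    [0,-1,60],
    [0,-1,73],
    [0,-1,73],
    [0,-1,73],
    [0,-1,73],
    [0,-1,73],
    [0,-1,73],
    [0,-1,20],
    [0,-1,-40],
    [0,-1,-100],
  ],
  turn=[
    [0,0,-0.1],
    [0,0,-0.2],
    [0,0,-0.2],
    [0,0,-0.2],
    [0,0,-0.2],
    [0,0,-0.2],
    [0,0,-0.2],
    [0,0,-0.2],
    [0,0,-0.2],
    [0,0,-0.2],
    [0,0,-0.2],
  ],
)

```text
t: 8.8
position: [230.4, 319.8, 321.8]
tool_rot: [0.0, -0.697, 0.717, 0.0]
contact_force: [1.0, 0.5, 0.4]
grip_width: 0.964
finger_force: 0.0
```

Run:
```python
from h import *
s=readout.sense();print(s["t"],s["position"],s["joints"].round(2),rel((370,178,300),3.14))
```

```text
8.8 [230.44057888 319.78621357 321.8247677 ] [ 0.83 -0.03  1.9  -0.    1.28 -2.28] (array([ 137.72, -143.58,   21.82]), array([0.0000e+00, 4.0000e-04, 1.5436e+00]))
```

carry_out(
  fingers=[93,93,93,93,93,93,93,93,93],
  travel=[
    [20,-20,20],
    [37,-36,20],
    [55,-54,20],
    [75,-72,20],
    [95,-90,20],
    [115,-120,20],
    [138,-167,20],
    [138,-167,20],
    [138,-167,20],
  ],
  turn=[
    [0,0,0.18],
    [0,0,0.36],
    [0,0,0.54],
    [0,0,0.72],
    [0,0,0.9],
    [0,0,1.08],
    [0,0,1.26],
    [0,0,1.44],
    [0,0,1.54],
  ],
)

```text
t: 9.93
position: [394.1, 176.9, 299.6]
tool_rot: [-0.0, 0.002, 1.0, -0.0]
contact_force: [-0.5, 0.9, 0.1]
grip_width: 1.001
finger_force: 0.0
```

Run:
```python
from h import *
s=readout.sense();print(s["t"],s["position"],toolR().as_matrix()[:,0])
W=eyes.camera("wrist");cv2.imwrite("pics/w2.png",W)
for q in("stand","tester"):print(q,[(r["xy"],r["p"]) for r in eyes.pinpoint("wrist",q)[:3]])
for X in((397,180,72),(397,180,28),(397,180,165)):print(proj("wrist",X))
x,y=proj("wrist",(397,180,120)).astype(int)
c=W[max(0,y-110):y+110,max(0,x-130):x+130];print(max(0,x-130),max(0,y-110),c.shape)
cv2.imwrite("pics/w2c.png",cv2.resize(c,None,fx=2.7,fy=2.7,interpolation=2))
```

```text
9.925 [394.05879154 176.93608231 299.59089862] [-9.99993336e-01  3.64020337e-03  2.76893328e-04]
stand [([322.6, 165.4], 0.69)]
tester [([407.1, 156.3], 0.97), ([325.0, 171.5], 0.76), ([413.2, 15.6], 0.71)]
[320.2 177.7]
[320. 170.]
[320.8 201.2]
190 78 (220, 260, 3)
```

View pics/w2c.png

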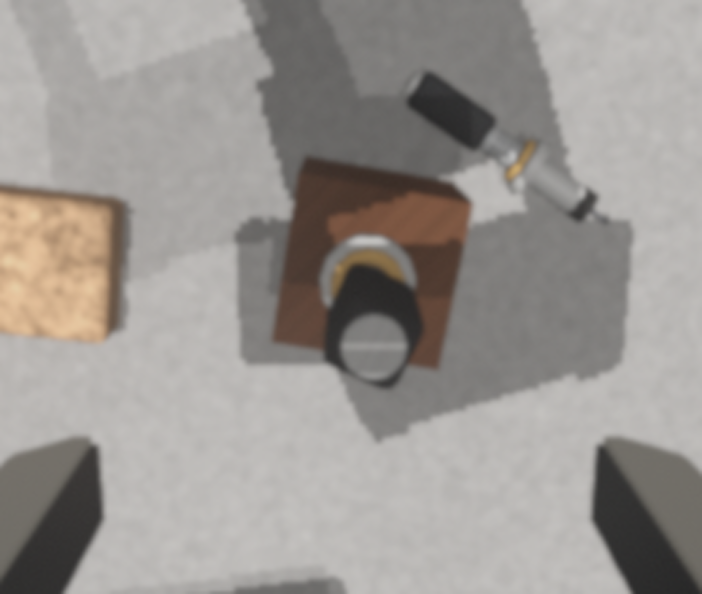

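Run:
```python
from h import *
print("cap",at("wrist",(328.1,205.8),165),"collar",at("wrist",(326.3,182.4),80),"stand",at("wrist",(327.6,178.6),72))
f=lambda x,y:(190+x/2.7,78+y/2.7)
E4=[at("wrist",f(*p),72) for p in((273,340),(437,368),(470,203))];print(E4)
H=[at("wrist",f(*p),163) for p in((325,362),(395,388),(420,330))];print(H)
print(rel((397,181,300),2.786))
```

```text
cap [401. 186. 165.] collar [400.4 186.5  80. ] stand [398. 188.  72.]
[array([426.6, 148.1,  72. ]), array([438.4, 215.4,  72. ]), array([370.4, 226.4,  72. ])]
[array([407.1, 171.3, 163. ]), array([415.6, 193.2, 163. ]), array([396.7, 200.6, 163. ])]
(array([-3.32,  3.66, -0.31]), array([0.000e+00, 1.000e-04, 3.594e-01]))
```

carry_out(
  fingers=[50,50,50,50,50,50,50,50,50,30,15,15],
  travel=[
    [-7,8.7,20],
    [-7,8.7,60],
    [-7,8.7,90],
    [-7,8.7,90],
    [-7,8.7,90],
    [-7,8.7,110],
    [-7,8.7,140],
    [-7,8.7,159],
    [-7,8.7,159],
    [-7,8.7,159],
    [-7,8.7,159],
    [-7,8.7,159],
  ],
  turn=[
    [0,0,0.18],
    [0,0,0.36],
    [0,0,0.36],
    [0,0,0.36],
    [0,0,0.36],
    [0,0,0.36],
    [0,0,0.36],
    [0,0,0.36],
    [0,0,0.36],
    [0,0,0.36],
    [0,0,0.36],
    [0,0,0.36],
  ],
  squeeze=20,
)

```text
t: 11.58
position: [400.9, 186.1, 141.3]
tool_rot: [0.0, 0.178, 0.984, 0.0]
contact_force: [-1.7, 0.1, 7.1]
grip_width: 0.284
finger_force: 19.6
```

carry_out(
  fingers=[15,15],
  travel=[
    [0,0,0],
    [0,0,0],
  ],
  turn=[
    [0,0,0],
    [0,0,0],
  ],
  squeeze=45,
)

```text
t: 11.82
position: [400.9, 186.1, 141.3]
tool_rot: [0.0, 0.178, 0.984, 0.0]
contact_force: [-1.6, -1.0, 6.8]
grip_width: 0.283
finger_force: 44.2
```

carry_out(
  fingers=[15,15,15,15,15,15,15,15,15,15,15],
  travel=[
    [0,0,-20],
    [0,0,-50],
    [0,0,-90],
    [-20,-1,-90],
    [-60,-3,-90],
    [-110,-6,-90],
    [-160,-8,-90],
    [-210,-11,-90],
    [-240,-12.5,-90],
    [-251.6,-13.2,-90],
    [-251.6,-13.2,-90],
  ],
  turn=[
    [0,0,0],
    [0,0,0],
    [0,0,0],
    [0,0,0],
    [0,0,0],
    [0,0,0],
    [0,0,0],
    [0,0,0],
    [0,0,0],
    [0,0,0],
    [0,0,0],
  ],
)

```text
t: 13.2
position: [631.5, 85.2, 229.1]
tool_rot: [-0.001, 0.178, 0.984, -0.0]
contact_force: [-0.4, -0.1, -2.7]
grip_width: 0.281
finger_force: 44.2
```

Run:
```python
from h import *
s=readout.sense();p=s["position"];print(s["t"],p,s["contact_force"],s["torque"],s["finger_force"])
S=eyes.camera("scene");T=eyes.camera("top")
cv2.imwrite("pics/s4.png",S);cv2.imwrite("pics/t4.png",T)
u,v=proj("scene",p-[0,0,115]).astype(int);print(u,v,proj("scene",p-[0,0,113.3]),proj("scene",p-[0,0,129.3]),proj("scene",[631.9,85.7,67]))
u2,v2=proj("top",p-[0,0,115]).astype(int);print(u2,v2)
cv2.imwrite("pics/c4.png",np.hstack([cv2.resize(S[v-60:v+50,u-50:u+50],(400,440),interpolation=2),cv2.resize(T[v2-55:v2+55,u2-50:u2+50],(400,440),interpolation=2)]))
```

```text
13.2 [631.47714905  85.23181285 229.11587252] [-0.43277781 -0.10352849 -2.6544165 ] [ 0.0242277  -0.13387277  0.04625082] 44.24966633319855
307 234 [307.3 234.1] [307.4 238. ] [307.7 245.8]
277 145
```

View pics/c4.png

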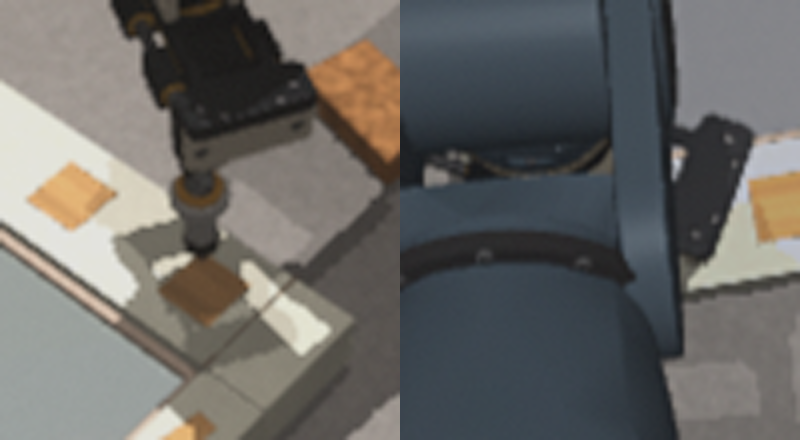

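carry_out(
  fingers=[15,15,15,15,15,15],
  travel=[
    [0,0.5,15],
    [0,0.5,29],
    [0,0.5,34],
    [0,0.5,38],
    [0,0.5,40],
    [0,0.5,40],
  ],
  turn=[
    [0,0,0],
    [0,0,0],
    [0,0,0],
    [0,0,0],
    [0,0,0],
    [0,0,0],
  ],
)

```text
t: 14.05
position: [631.9, 86.1, 190.9]
tool_rot: [0.0, 0.178, 0.984, 0.0]
contact_force: [-2.4, -0.5, 0.6]
grip_width: 0.282
finger_force: 44.3
```

carry_out(
  fingers=[15,15,15,15],
  travel=[
    [0,0,1.5],
    [0,0,3],
    [0,0,4.5],
    [0,0,4.5],
  ],
  turn=[
    [0,0,0],
    [0,0,0],
    [0,0,0],
    [0,0,0],
  ],
)

```text
t: 14.55
position: [632.0, 86.1, 186.2]
tool_rot: [0.0, 0.178, 0.984, 0.0]
contact_force: [-3.5, 1.2, 2.9]
grip_width: 0.283
finger_force: 44.3
```

carry_out(
  fingers=[15,15,15,15],
  travel=[
    [0,0,1],
    [0,0,2],
    [0,0,3],
    [0,0,3],
  ],
  turn=[
    [0,0,0],
    [0,0,0],
    [0,0,0],
    [0,0,0],
  ],
)

```text
t: 15.05
position: [631.9, 86.1, 183.1]
tool_rot: [0.0, 0.178, 0.984, 0.0]
contact_force: [-2.1, 0.3, 3.2]
grip_width: 0.28
finger_force: 44.3
```

carry_out(
  fingers=[15,15,15,15],
  travel=[
    [0,0,0.5],
    [0,0,1],
    [0,0,1.5],
    [0,0,1.5],
  ],
  turn=[
    [0,0,0],
    [0,0,0],
    [0,0,0],
    [0,0,0],
  ],
)

```text
t: 15.55
position: [631.9, 86.1, 181.7]
tool_rot: [0.0, 0.178, 0.984, 0.0]
contact_force: [-2.4, 0.1, 4.4]
grip_width: 0.276
finger_force: 44.3
```

carry_out(
  fingers=[15,15,15],
  travel=[
    [0,0,0.5],
    [0,0,1],
    [0,0,1],
  ],
  turn=[
    [0,0,0],
    [0,0,0],
    [0,0,0],
  ],
)

```text
t: 15.92
position: [632.0, 86.1, 181.2]
tool_rot: [0.0, 0.178, 0.984, 0.0]
contact_force: [-3.4, 0.9, 8.1]
grip_width: 0.279
finger_force: 44.3
```

carry_out(
  fingers=[15,15,15,15,15,15,15,15,15,15,15,15],
  travel=[
    [0,0,0.4],
    [0,0,0.4],
    [0,0,-10],
    [0,0,-30],
    [-20,-35,-30],
    [-40,-70,-30],
    [-57.8,-105.6,-30],
    [-57.8,-105.6,-30],
    [-57.8,-105.6,-20],
    [-57.8,-105.6,-12],
    [-57.8,-105.6,-7],
    [-57.8,-105.6,-4],
  ],
  turn=[
    [0,0,0],
    [0,0,0],
    [0,0,0],
    [0,0,0],
    [0,0,0],
    [0,0,0],
    [0,0,0],
    [0,0,0],
    [0,0,0],
    [0,0,0],
    [0,0,0],
    [0,0,0],
  ],
)

```text
t: 17.42
position: [649.2, -32.5, 184.8]
tool_rot: [0.0, 0.178, 0.984, 0.0]
contact_force: [-0.9, 1.2, 4.6]
grip_width: 0.282
finger_force: 44.3
```

carry_out(
  fingers=[15,15,15,15,15],
  travel=[
    [0,0,0.5],
    [0,0,1],
    [0,0,1.5],
    [0,0,2],
    [0,0,2],
  ],
  turn=[
    [0,0,0],
    [0,0,0],
    [0,0,0],
    [0,0,0],
    [0,0,0],
  ],
)

```text
t: 18.05
position: [649.1, -32.9, 182.7]
tool_rot: [0.0, 0.178, 0.984, 0.0]
contact_force: [-0.1, 3.3, 3.9]
grip_width: 0.278
finger_force: 44.3
```

carry_out(
  fingers=[15,15,15,15],
  travel=[
    [0,0,0.5],
    [0,0,1],
    [0,0,1.5],
    [0,0,1.5],
  ],
  turn=[
    [0,0,0],
    [0,0,0],
    [0,0,0],
    [0,0,0],
  ],
)

```text
t: 18.55
position: [649.1, -33.0, 181.4]
tool_rot: [0.0, 0.178, 0.984, 0.0]
contact_force: [-1.6, 4.0, 6.8]
grip_width: 0.277
finger_force: 44.3
```

carry_out(
  fingers=[15,15,15],
  travel=[
    [0,0,0.3],
    [0,0,0.6],
    [0,0,0.6],
  ],
  turn=[
    [0,0,0],
    [0,0,0],
    [0,0,0],
  ],
)

```text
t: 18.92
position: [649.2, -33.0, 181.2]
tool_rot: [0.0, 0.178, 0.984, 0.0]
contact_force: [-1.7, 3.6, 9.0]
grip_width: 0.282
finger_force: 44.3
```

carry_out(
  fingers=[15,15,15,15,15,15,15,15,15,15,15],
  travel=[
    [0,0,0],
    [0,0,-10],
    [0,0,-30],
    [-20,-35,-30],
    [-40,-70,-30],
    [-57.9,-105.4,-30],
    [-57.9,-105.4,-30],
    [-57.9,-105.4,-20],
    [-57.9,-105.4,-12],
    [-57.9,-105.4,-7],
    [-57.9,-105.4,-4],
  ],
  turn=[
    [0,0,0],
    [0,0,0],
    [0,0,0],
    [0,0,0],
    [0,0,0],
    [0,0,0],
    [0,0,0],
    [0,0,0],
    [0,0,0],
    [0,0,0],
    [0,0,0],
  ],
)

```text
t: 20.3
position: [666.3, -151.7, 184.3]
tool_rot: [-0.0, 0.178, 0.984, -0.0]
contact_force: [-1.1, -0.2, 0.1]
grip_width: 0.283
finger_force: 44.3
```

carry_out(
  fingers=[15,15,15,15,15],
  travel=[
    [0,0,0.5],
    [0,0,1],
    [0,0,1.5],
    [0,0,2],
    [0,0,2],
  ],
  turn=[
    [0,0,0],
    [0,0,0],
    [0,0,0],
    [0,0,0],
    [0,0,0],
  ],
)

```text
t: 20.92
position: [666.4, -152.0, 182.5]
tool_rot: [-0.0, 0.178, 0.984, 0.0]
contact_force: [-1.5, 1.1, 0.3]
grip_width: 0.279
finger_force: 44.3
```

N≈3: right is the rotten one. Seat the foot.

carry_out(
  fingers=[15,15,15,15],
  travel=[
    [0,0,0.5],
    [0,0,1],
    [0,0,1.5],
    [0,0,1.5],
  ],
  turn=[
    [0,0,0],
    [0,0,0],
    [0,0,0],
    [0,0,0],
  ],
)

```text
t: 21.42
position: [666.5, -152.0, 181.3]
tool_rot: [0.0, 0.178, 0.984, 0.0]
contact_force: [-1.4, 2.1, 4.2]
grip_width: 0.278
finger_force: 44.3
```

carry_out(
  fingers=[15,15,15],
  travel=[
    [0,0,0.3],
    [0,0,0.6],
    [0,0,0.6],
  ],
  turn=[
    [0,0,0],
    [0,0,0],
    [0,0,0],
  ],
)

```text
t: 21.8
position: [666.5, -152.1, 181.1]
tool_rot: [0.0, 0.178, 0.984, -0.0]
contact_force: [-2.3, 3.0, 6.0]
grip_width: 0.282
finger_force: 44.3
```

```bash
python3 -c "
from h import *
s=readout.sense();print(s['t'],s['position'],s['contact_force'][2]);print(rel((400.9,186.1,231),2.786),toolR().as_matrix().round(4))"
```

```text
21.8 [ 666.54128876 -152.10267498  181.05449994] 5.980580684807571
(array([367.23, 223.75, -50.17]), array([ 0.0001,  0.0007, -0.0022])) [[-9.367e-01  3.502e-01  7.000e-04]
 [ 3.502e-01  9.367e-01 -1.000e-04]
 [-7.000e-04  1.000e-04 -1.000e+00]]
```

carry_out(
  fingers=[15,15,15,15,15,15,15,15,15,15,15,15],
  travel=[
    [0,0,-20],
    [0,0,-52],
    [30,18,-52],
    [80,49,-52],
    [130,79,-52],
    [180,110,-52],
    [230,140,-52],
    [280,170,-52],
    [325,198,-52],
    [355,216,-52],
    [367.2,223.8,-52],
    [367.2,223.8,-52],
  ],
  turn=[
    [0,0,0],
    [0,0,0],
    [0,0,0],
    [0,0,0],
    [0,0,0],
    [0,0,0],
    [0,0,0],
    [0,0,0],
    [0,0,0],
    [0,0,0],
    [0,0,0],
    [0,0,0],
  ],
)

```text
t: 23.3
position: [401.1, 186.3, 232.9]
tool_rot: [0.001, 0.177, 0.984, 0.0]
contact_force: [0.3, -0.5, -2.7]
grip_width: 0.28
finger_force: 44.6
```

Run:
```python
from h import *
s=readout.sense();p=s['position'];print(s['t'],p,rel((400.9,186.1,p[2]),2.786))
S=eyes.camera("scene");W=eyes.camera("wrist")
u,v=proj("scene",(400,186,90)).astype(int);print(u,v,proj("scene",p-[0,0,129.3]),proj("scene",(400.9,186.1,72)))
cv2.imwrite("pics/c5.png",np.hstack([cv2.resize(S[v-60:v+60,u-55:u+55],(400,436),interpolation=2),cv2.resize(W[:300,180:460],(400,436),interpolation=2)]))
```

```text
23.3 [401.09548855 186.31515101 232.88944868] (array([ 0.11, -0.27, -0.  ]), array([ 0.0004,  0.001 , -0.001 ]))
397 217 [397.8 214. ] [396.3 221.4]
```

View pics/c5.png

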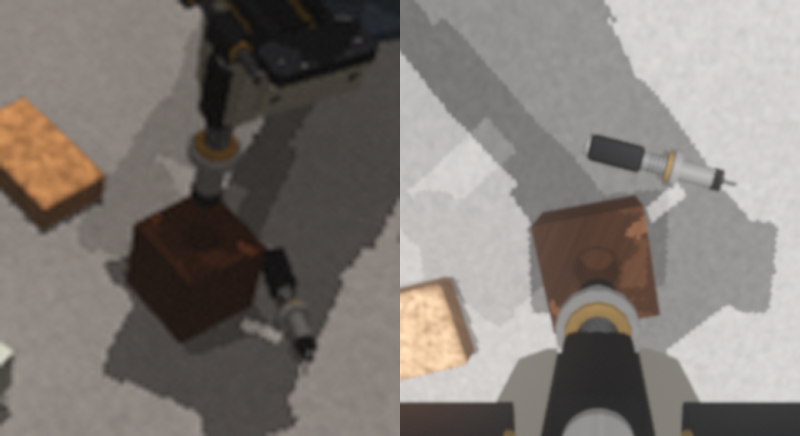

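Run:
```python
from h import *
print(proj("wrist",(400.9,186.1,72)),at("wrist",(319.3,185),72),at("wrist",(319.3,185-13),72))
for p in((531,232),(645,205),(658,315),(552,330)):print(at("wrist",(180+(p[0]-400)/1.4286,p[1]/1.4533),72))
```

```text
[317.9 188.9] [398.  188.5  72. ] [387.  192.6  72. ]
[362.1 157.5  72. ]
[371.4 228.   72. ]
[439.1 213.4  72. ]
[424.6 146.2  72. ]
```

carry_out(
  fingers=[15,15,15,15,15,15],
  travel=[
    [0.8,0,20],
    [0.8,0,35],
    [0.8,0,43],
    [0.8,0,51],
    [0.8,0,60],
    [0.8,0,60],
  ],
  turn=[
    [0,0,0],
    [0,0,0],
    [0,0,0],
    [0,0,0],
    [0,0,0],
    [0,0,0],
  ],
)

```text
t: 24.15
position: [399.9, 186.3, 171.9]
tool_rot: [-0.0, 0.178, 0.984, -0.0]
contact_force: [0.1, -0.1, -3.2]
grip_width: 0.28
finger_force: 44.6
```

Barrel is in the hole with no contact force; go down the rest.

carry_out(
  fingers=[15,15,15,15,15],
  travel=[
    [0,0,12],
    [0,0,22],
    [0,0,28],
    [0,0,30],
    [0,0,30],
  ],
  turn=[
    [0,0,0],
    [0,0,0],
    [0,0,0],
    [0,0,0],
    [0,0,0],
  ],
)

```text
t: 24.78
position: [400.1, 186.4, 142.4]
tool_rot: [0.0, 0.178, 0.984, 0.0]
contact_force: [0.3, -0.3, -2.5]
grip_width: 0.279
finger_force: 44.6
```

carry_out(
  fingers=[15,15,35,60,60,60,60,93,93,93],
  travel=[
    [0,0,0.8],
    [0,0,1.5],
    [0,0,1.5],
    [0,0,1.5],
    [0,0,1.5],
    [0,0,1.5],
    [0,0,-20],
    [0,0,-50],
    [0,0,-85],
    [0,0,-85],
  ],
  turn=[
    [0,0,0],
    [0,0,0],
    [0,0,0],
    [0,0,0],
    [0,0,0],
    [0,0,0],
    [0,0,0],
    [0,0,0],
    [0,0,0],
    [0,0,0],
  ],
)

```text
t: 26.02
position: [401.0, 186.8, 229.4]
tool_rot: [0.002, 0.178, 0.984, 0.001]
contact_force: [0.4, 0.9, -0.5]
grip_width: 0.92
finger_force: 0.0
```

Run:
```python
from h import *
s=readout.sense();print(s['t'],s['position'],s['grip_width'])
W=eyes.camera("wrist");S=eyes.camera("scene");cv2.imwrite("pics/w6.png",W);cv2.imwrite("pics/s6.png",S)
print(proj("wrist",(400,186.3,80)),proj("wrist",(400,186.3,165)),[(r["xy"],r["p"]) for r in eyes.pinpoint("wrist","tester")[:3]],[(r["xy"],r["p"]) for r in eyes.pinpoint("scene","tester")[:3]],proj("scene",(400,186.3,28)))
print(rel((399,-216,230),3.10))
```

```text
26.025 [401.04182041 186.78085597 229.40378726] 0.9197796816764008
[317.6 193.9] [317.5 228.2] [([318.1, 178.2], 0.94), ([406.1, 124.1], 0.83)] [([393.3, 229.4], 0.86), ([458.5, 221.6], 0.77), ([426.3, 254.8], 0.57)] [394.6 231.3]
(array([-140.35, -376.97,   -3.36]), array([-0.0009, -0.0016, -0.3162]))
```

carry_out(
  fingers=[93,93,93,93,93,93,93,93,93,93],
  travel=[
    [-10,-30,-3],
    [-28,-75,-3],
    [-46,-125,-3],
    [-65,-175,-3],
    [-84,-225,-3],
    [-103,-275,-3],
    [-122,-325,-3],
    [-135,-362,-3],
    [-140,-377,-3],
    [-140,-377,-3],
  ],
  turn=[
    [0,0,-0.1],
    [0,0,-0.2],
    [0,0,-0.316],
    [0,0,-0.316],
    [0,0,-0.316],
    [0,0,-0.316],
    [0,0,-0.316],
    [0,0,-0.316],
    [0,0,-0.316],
    [0,0,-0.316],
  ],
)

```text
t: 27.48
position: [398.9, -215.6, 229.8]
tool_rot: [-0.001, 0.021, 1.0, 0.0]
contact_force: [1.2, 0.5, -0.0]
grip_width: 1.001
finger_force: 0.0
```

Run:
```python
from h import *
s=readout.sense();print(s['t'],s['position'],s['joints'].round(2))
W=eyes.camera("wrist");cv2.imwrite("pics/w7.png",W)
r=eyes.regions_of("wrist","patch");print([(x["p"],x["box"]) for x in r[:3]])
h=cv2.cvtColor(W,cv2.COLOR_BGR2HSV);print(proj("wrist",(399,-216,20)))
u,v=proj("wrist",(399,-216,20)).astype(int);print(h[v,u])
for m in [((abs(h[...,0].astype(int)-int(h[v,u,0]))<6)&(h[...,1]>70)).astype(np.uint8)]+[x["mask"].astype(np.uint8) for x in r[:1]]:
    n,l,st,c=cv2.connectedComponentsWithStats(m);k=l[v,u];print(k,st[k],c[k])
    if k:
        cn=max(cv2.findContours((l==k).astype(np.uint8),0,2)[0],key=cv2.contourArea)
        P=np.array([at("wrist",p,20)[:2] for p in cn[:,0]],np.float32);R=cv2.minAreaRect(P);print(R)
```

```text
27.475 [ 398.89427302 -215.58999134  229.76953184] [-0.6   0.18  1.9   0.    1.06 -2.13]
[(0.81, [318.6, 174.8, 54.1, 89.9])]
[316.2 178.2]
[ 16  86 148]
1 [ 292  134   49   86 3982] [316.40080362 176.38021095]
((398.85491943359375, -215.72879028320312), (48.77171325683594, 89.02400970458984), 89.5488510131836)
1 [ 291  133   51   88 4202] [316.50333175 175.86078058]
((398.4732360839844, -215.82937622070312), (50.228450775146484, 91.0283432006836), 89.27362823486328)
```

carry_out(
  fingers=[75,75,75,75,75,30,20,20,20,20,20],
  travel=[
    [0,0,60],
    [0,0,120],
    [0,0,175],
    [0,0,200],
    [0,0,207],
    [0,0,207],
    [0,0,207],
    [0,0,207],
    [0,0,207],
    [0,0,207],
    [0,0,207],
  ],
  turn=[
    [0,0,-0.03],
    [0,0,-0.03],
    [0,0,-0.03],
    [0,0,-0.03],
    [0,0,-0.03],
    [0,0,-0.03],
    [0,0,-0.03],
    [0,0,-0.03],
    [0,0,-0.03],
    [0,0,-0.03],
    [0,0,-0.03],
  ],
  squeeze=20,
)

```text
t: 28.95
position: [399.6, -216.0, 24.3]
tool_rot: [0.001, 0.006, 1.0, -0.0]
contact_force: [-0.1, 1.3, 7.8]
grip_width: 0.537
finger_force: 20.0
```

```bash
python3 -c "
from h import *
s=readout.sense();print(s['t'],s['position'],s['grip_width'],s['finger_force'],s['contact_force'])
print(rel((666.6,-152,150),1.716))"
```

```text
28.95 [ 399.64024424 -215.97528483   24.33072684] 0.5372633390102218 20.001874566078186 [-0.08975488  1.28342938  7.75383214]
(array([-266.35,   67.05, -125.37]), array([3.0000e-04, 1.6000e-03, 1.4137e+00]))
```

carry_out(
  fingers=[20,20,20,20,20,20,20,20,20,20,20,20],
  travel=[
    [0,0,-40],
    [0,0,-90],
    [-30,8,-125],
    [-65,16,-125],
    [-100,25,-125],
    [-140,35,-125],
    [-180,45,-125],
    [-215,54,-125],
    [-245,62,-125],
    [-260,66,-125],
    [-266.3,67,-125],
    [-266.3,67,-125],
  ],
  turn=[
    [0,0,0],
    [0,0,0.1],
    [0,0,0.28],
    [0,0,0.46],
    [0,0,0.64],
    [0,0,0.82],
    [0,0,1.0],
    [0,0,1.18],
    [0,0,1.36],
    [0,0,1.414],
    [0,0,1.414],
    [0,0,1.414],
  ],
)

```text
t: 30.45
position: [666.0, -152.0, 148.4]
tool_rot: [-0.0, 0.654, 0.757, -0.0]
contact_force: [-0.4, 0.1, -0.8]
grip_width: 0.537
finger_force: 20.0
```

```bash
python3 -c "
from h import *
s=readout.sense();print(s['t'],s['position'],s['grip_width'],s['finger_force'],s['contact_force'])
print(rel((666.6,-152,92.5),1.716))"
```

```text
30.45 [ 665.98775358 -151.97547893  148.43877952] 0.5374928925130729 19.999718964099884 [-0.44750424  0.07792475 -0.83001713]
(array([-0.12,  0.61, 55.94]), array([-0.0002, -0.    ,  0.0011]))
```

carry_out(
  fingers=[20,20,20,20,20],
  travel=[
    [0,0.6,25],
    [0,0.6,45],
    [0,0.6,52],
    [0,0.6,55],
    [0,0.6,55],
  ],
  turn=[
    [0,0,0],
    [0,0,0],
    [0,0,0],
    [0,0,0],
    [0,0,0],
  ],
)

```text
t: 31.08
position: [667.1, -151.9, 93.9]
tool_rot: [0.0, 0.654, 0.756, 0.0]
contact_force: [0.4, -0.3, 0.8]
grip_width: 0.54
finger_force: 20.0
```

carry_out(
  fingers=[20,20,20],
  travel=[
    [0,0,1],
    [0,0,1.5],
    [0,0,1.5],
  ],
  turn=[
    [0,0,0],
    [0,0,0],
    [0,0,0],
  ],
)

```text
t: 31.45
position: [667.1, -151.8, 92.8]
tool_rot: [0.0, 0.654, 0.757, 0.0]
contact_force: [-2.3, 0.1, 5.4]
grip_width: 0.538
finger_force: 20.0
```

Contact on the wood; release and rise.

carry_out(
  fingers=[60,68,68,68,68,68,68,68,68],
  travel=[
    [0,0,0],
    [0,0,0],
    [0,0,0],
    [0,0,0],
    [0,0,-10],
    [0,0,-40],
    [0,0,-90],
    [0,0,-150],
    [0,0,-150],
  ],
  turn=[
    [0,0,0],
    [0,0,0],
    [0,0,0],
    [0,0,0],
    [0,0,0],
    [0,0,0],
    [0,0,0],
    [0,0,0],
    [0,0,0],
  ],
)

```text
t: 32.58
position: [668.6, -152.3, 248.3]
tool_rot: [0.004, 0.654, 0.756, 0.002]
contact_force: [0.1, 0.7, -0.2]
grip_width: 0.734
finger_force: 0.0
```

Run:
```python
from h import *
s=readout.sense();print(s['t'],s['position'],s['grip_width'])
W=eyes.camera("wrist");S=eyes.camera("scene")
r=eyes.regions_of("wrist","patch");print([(x["p"],x["box"]) for x in r[:3]],proj("wrist",(666.6,-152,88)))
for x in r[:1]:
    cn=max(cv2.findContours(x["mask"].astype(np.uint8),0,2)[0],key=cv2.contourArea)
    print(cv2.minAreaRect(np.array([at("wrist",p,88)[:2] for p in cn[:,0]],np.float32)))
cv2.imwrite("pics/end.png",np.hstack([cv2.resize(S[130:270,200:460],(480,400),interpolation=2),cv2.resize(W,(320,400))]))
```

```text
32.575 [ 668.64434205 -152.30068819  248.25023632] 0.7339653938745803
[(0.62, [315.8, 182.4, 61.2, 98.4])] [318.4 192.9]
((663.0684204101562, -146.67901611328125), (48.548072814941406, 88.43250274658203), 8.223584175109863)
```

View pics/end.png

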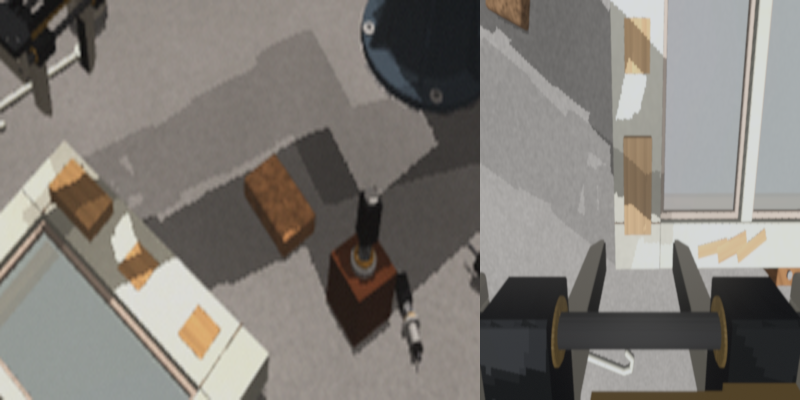

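The picture shows the patch flat along the rail over the right spot (crop 82,200), the tester upright in its block (crop 368,240), and the gripper clear.

```bash
python3 -c "
from h import *
print(ticket.finish_job())"
```

```text
the job is handed in; nothing more can be done
None
```

The job is handed in: the right spot is the rotten one (about 3 N on the pin, against 6–7 N at the other two), all three spots were tested with at most about 12 N read, the tester hangs in its block, and the patch lies along the rail over the right spot. I also moved a larger look-alike that had toppled against the tester; hole depths were judged from force only, and no verdict came back.

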